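Back off the kitchen press that holds the tin

TASK

Two screw presses stand on the kitchen counter. Open the one that holds the tin: turn its handwheel anticlockwise (seen from above) as far as it goes - the wheel climbs as it turns - and then let go of it. Leave the empty press's handwheel as it is and the tin where it stands.

Things in the scene. Friction and masses are not known exactly. Their poses are not given: they have to be found in the camera images.
- press_wheel (a joint): Turn of the handwheel of the press with the tin under its plate, rad. 0: screwed down; grows anticlockwise seen from above to a hard stop at 1.3. Quick thread: wheel, stem and pressing plate rise 10 mm per rad (13 mm in all). Starts at 0 to 0.2, turns with light friction (0.12 N m) and stays where it is left.
- press_grip (a point): Centre of that black handwheel, on its vertical axis, mid-height of the rim; rises with it. Round rim, 58 mm outer diameter, 14 mm high; 3 spokes; hub cap 13 mm above this point. Can be gripped across from above at any yaw. 176 mm above the counter when down; steel beam (40 x 185 mm) below has its top at 134 mm, with 7 mm nuts 78 mm either side. Press fixed, foot 150 x 190 mm.
- spare_wheel (a joint): Turn of the handwheel of the other press, rad, same sense; starts at 0 (screwed down). That press looks just the same and is fixed to the counter too, but nothing lies under its plate; it stands at least 250 mm from the first, axis to axis, on the robot's other side (left or right).
- tin_mid (a point): Centre of the tin, half-way up: a closed rectangular aluminium loaf tin with a small wooden board on top, 142 x 112 mm, 70 mm high, about 0.8 kg, loose on the foot of its press under the plate, within 5 mm of the wheel's axis. It shows which press is meant. Other clutter (kettle, pan, tumbler, board) stands at least 110 mm from the axis.
Not all that is in view belongs to the job. What is shaped like the part that bears press_wheel but red is not meant.

How it is judged:
At the end, for the whole second after the job is handed in: The handwheel of the press with the tin stands within 0.2 rad (11 degrees) of its upper stop, that is above 1.1 rad, and the tin is within 15 mm of where it began (value of joint press_wheel above 1.1 rad and distance of tin_mid from where it was at the start of the episode below 0.015 m); the robot touches nothing.
It fails at once if the empty press's handwheel is turned by more than 0.2 rad (value of joint spare_wheel above 0.2 rad).
It fails at once if the tin is shifted by more than 20 mm (distance of tin_mid from where it was at the start of the episode above 0.02 m).
It also fails if it takes over 40 s, if anything falls off the work surface, if the arm or the gripper's body presses on something with over 40 N, if the wrist force passes 120 N, or if a joint passes its speed limit or range.

ROBOT

A 6-joint arm with a two-finger parallel gripper is mounted at the origin on the work surface. World frame = base frame: x ahead of the robot, y to its left, z up, the work surface at z = 0. Lengths are in m, angles in rad, forces in N, time in s.
With the tool pointing down it reaches from about 0.325 to 0.9 m from the base axis. Payload 6.1 kg.
Tool frame: the origin (TCP) lies between the finger pads; the fingertips stand 14 mm ahead of it and the grasp point (between the pads) lies 5 mm behind it; y points along the fingers, x is the direction in which the jaws open and shut, and the axes are right-handed (so a half turn about y gives the same grasp; the last joint's range is limited). The gripper opens to 85 mm and grips with 20 to 120 N. Pads are 22 mm wide; open, the fingers measure 114 mm over their backs; the gripper's body (76 mm by 85 mm) begins 54 mm behind the grasp point. The pads swing forward as they close: fully open they stand 13 mm farther back than shut.
Start: joints at [-1.284, 0.22, 1.526, -0, 1.395, -0.126], TCP at [0.251, -0.572, 0.245] pointing down, gripper open.
Joint ranges: [-2.98, 2.98], [-0.91, 2.08], [0.09, 2.57], [-1.24, 4.39], [0.2, 2.65], [-2.68, 2.68]. Speed limits (rad/s): [2.57, 2.57, 3.01, 3.14, 3.14, 3.14].

INTERFACE

Orientations are given as a rotation vector (axis times angle).
In Python, from plant import env, optics gives the robot as it stands. The module is installed in compiled form; this text tells all that it offers.
- The arm moves only by the tool step_arm, never from a script. Its arguments are lists of equal length, an entry for each row: "grip": the finger opening in mm, from 0 to 85.4; "delta_pos": the shift along the tool's x, y, z in mm, a list of three; "spin": the turn about the tool's y in degrees. A call has 1 to 10 rows; each row shifts and turns the pose as measured when the row begins, along the tool's axes as they then stand; what a row does not reach is not made up. A row lasts 1/12 s, in which the tool goes at most 41.7 mm and 7.16 degrees, less where a joint would pass 70% of its speed; a pose out of reach is approached as far as the arm can. A call with a gripper value outside its range is refused whole. The fingers move at their own pace and stop on an object; the grip force is fixed at half the most. Time passes only in rows, so rows that do not move let the fingers close. It gives the time, the measured TCP pose, the force and the opening at its end, in the units of the state.
- env.get_obs(): the state, without advancing time (a new reading comes with each control period).
- optics.camera(name): name is "scene" or "top"; returns (picture, depth): 384x512x3 uint8, blue, green, red; 384x512 float32, m along the optical axis (not along the pixel's ray), 0 where there is no reading.
- optics.camera_params(name): a dict with "fx", "fy", "cx", "cy" (pixels), "pose" (4x4, takes a point from camera to world coordinates). Camera axes: x right, y down, z forward; pixel columns grow to the right and rows downward; lengths in m; the calibration is good to about 2 mm. A picture is of the moment at which its call begins. camera_params takes no time and is no camera call.
- env.finish_job(): hands the job in, once; it reports no verdict.
The state is a dict: "clock": time; "joints": joint angles; "dq": joint speeds; "tau": joint torques, N m; "tcp_pos": TCP position; "eef_rot": TCP orientation; "wrist_force": force on the tool from outside, world axes, zero at the start; "torque": the same for the moment, N m; "grip_width": opening from 0.0 (shut) to 1.0 (fully open).
Only numpy, scipy, OpenCV 4.12 (cv2) and the standard library are available. Lean on these libraries where they do the work, as an engineer would, in place of code of your own. Each camera call takes 0.05 s, during which the arm holds its last target.

## Working session

There is one attempt and no reset: what is moved stays moved. The work goes in short steps, Python scripts to look and compute and a tool call to move; the robot and the scene stay as the last step left them, time stands still between calls to the robot, and variables do not carry over. Pictures are saved under pics/ and viewed, and the job is handed in when it is done.

Besides the shell and the picture viewer there is one more tool, called after ">>>" as name(argument=value, ...), one argument or row to a line, values as JSON. step_arm: Moves the arm, as the interface text tells. Its arguments: {"type":"object","properties":{"grip":{"type":"array","items":{"type":"number"}},"delta_pos":{"type":"array","items":{"type":"array","items":{"type":"number"}}},"spin":{"type":"array","items":{"type":"number"}}},"required":["grip","delta_pos","spin"]}

```bash
mkdir -p pics
python3 - <<'E'
from plant import env, optics
import cv2,numpy as np
print(env.get_obs())
for n in("scene","top"):
    p,d=optics.camera(n); cv2.imwrite(f"pics/{n}0.png",p); np.savez(f"{n}0.npz",p=p,d=d)
    print(n,optics.camera_params(n))
E
```

```text
{'clock': 0.0, 'joints': array([-1.28410517e+00,  2.21272133e-01,  1.52758669e+00, -2.21898039e-05,
        1.39465208e+00, -1.26100900e-01]), 'dq': array([-0.00122303, -0.00202424,  0.00267245, -0.00078503, -0.00030753,
       -0.00079418]), 'tau': array([-1.86970727e-03, -4.96902215e+01, -3.89399850e+01, -1.12610624e-04,
        1.10410471e-02,  1.30792913e-05]), 'tcp_pos': array([ 0.25056163, -0.57197078,  0.24418361]), 'eef_rot': array([-1.37541277,  0.90103499, -0.89860944]), 'wrist_force': array([-0.19807157, -0.78992374, -0.12811404]), 'torque': array([-0.02107145,  0.06018439, -0.03346178]), 'grip_width': 0.9980544359051176}
scene {'fx': 380.3079365500511, 'fy': 380.3079365500511, 'cx': 259.1710777581465, 'cy': 188.40621249424154, 'pose': array([[ 0.47232229,  0.59364115, -0.65153806,  1.17092283],
       [ 0.88125493, -0.3034883 ,  0.36233218, -0.45618136],
       [ 0.01736111, -0.74530869, -0.66649347,  0.80462254],
       [ 0.        ,  0.        ,  0.        ,  1.        ]])}
top {'fx': 362.4716881195093, 'fy': 362.4716881195093, 'cx': 248.34060706710025, 'cy': 193.14284368684304, 'pose': array([[-0.02818633, -0.99664798,  0.07680057,  0.43914526],
       [-0.99948306,  0.02928824,  0.01325905, -0.0810155 ],
       [-0.01546396, -0.07638715, -0.99695831,  1.05701307],
       [ 0.        ,  0.        ,  0.        ,  1.        ]])}
```

View pics/scene0.png

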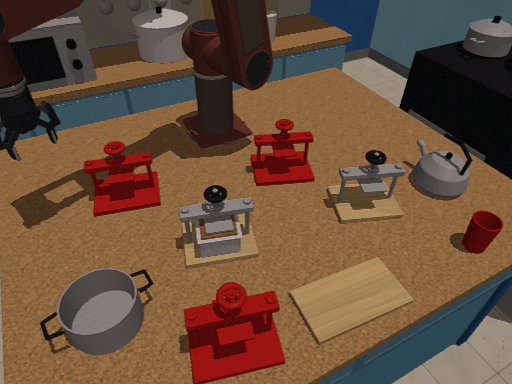

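View pics/top0.png

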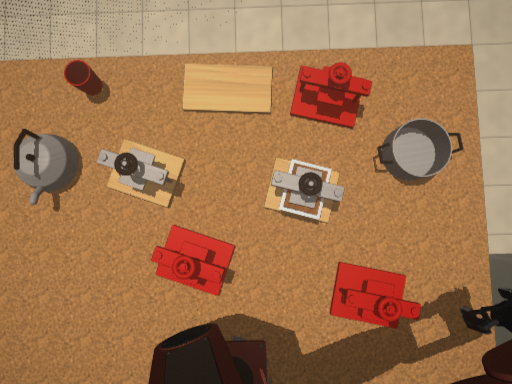

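Candidates: the grey press at scene (215,194) / top (310,184) has the tin under its plate. The grey press at scene (375,158) / top (125,163) is empty. The red presses are decoys. I'll confirm this in an enlarged crop and measure.

```bash
cat > h.py <<'E'
import numpy as np,cv2
from plant import env,optics
def ray(n,u,v):
    c=optics.camera_params(n);P=c['pose'];d=P[:3,:3]@np.array([(u-c['cx'])/c['fx'],(v-c['cy'])/c['fy'],1]);return P[:3,3],d
def onz(n,u,v,z):
    o,d=ray(n,u,v);return o+d*(z-o[2])/d[2]
def pts(n,d):
    c=optics.camera_params(n);v,u=np.indices(d.shape)
    X=np.stack([(u-c['cx'])/c['fx']*d,(v-c['cy'])/c['fy']*d,d],-1)
    return X@c['pose'][:3,:3].T+c['pose'][:3,3]
E
python3 - <<'E'
from h import *
S=[]
for n,(u0,v0) in (("scene",(215,194)),("top",(310,184)),("top",(125,163))):
    z=np.load(n+"0.npz");p,d=z['p'],z['d']
    X=pts(n,d)
    m=(p.max(2)<75)&(X[...,2]>.155)&(X[...,2]<.21)&(d>0)
    w=np.zeros_like(m);w[v0-25:v0+25,u0-25:u0+25]=1;m&=w
    v,u=np.nonzero(m);Y=X[m]
    (cu,cv),r=cv2.minEnclosingCircle(np.stack([u,v],1).astype(np.float32))
    print(n,m.sum(),"px",u.mean(),v.mean(),"circ",cu,cv,r,"pts mean",Y.mean(0),"min",Y.min(0),"max",Y.max(0))
    print(" onplane .18",onz(n,cu,cv,.18))
    # beam: grey, z .125-.142
    k=60;b=np.zeros_like(w);b[v0-k:v0+k,u0-k:u0+k]=1
    B=(X[...,2]>.122)&(X[...,2]<.146)&b&(d>0)&(p.max(2).astype(int)-p.min(2)<40)
    q=X[B][:,:2].astype(np.float32);rc=cv2.minAreaRect(q);print(" beam",B.sum(),rc,np.median(X[B][:,2]))
    S.append(cv2.resize(p[v0-45:v0+65,u0-50:u0+50],None,fx=2.6,fy=2.6,interpolation=cv2.INTER_CUBIC))
cv2.imwrite("pics/crop1.png",np.hstack(S))
from scipy.spatial.transform import Rotation as R
print(R.from_rotvec(env.get_obs()['eef_rot']).as_matrix().round(3))
E
```

```text
scene 305 px 215.0 193.94098360655738 circ 215.0 193.5 11.280613899230957 pts mean [ 0.53186828 -0.22209542  0.18256771] min [ 0.50109412 -0.24776617  0.15558223] max [ 0.55696841 -0.19331012  0.18940018]
 onplane .18 [ 0.52793186 -0.22058653  0.18      ]
 beam 1003 ((0.5274114012718201, -0.22009754180908203), (0.18350742757320404, 0.04295206815004349), 74.75288391113281) 0.13426598715348614
top 348 px 309.8764367816092 183.82183908045977 circ 310.0 183.76922607421875 11.544973373413086 pts mean [ 0.52475823 -0.2187817   0.1825159 ] min [ 0.49776179 -0.24597969  0.15870675] max [ 0.55147915 -0.19252008  0.18859225]
 onplane .18 [ 0.52510425 -0.21949183  0.18      ]
 beam 817 ((0.5250811576843262, -0.21954554319381714), (0.1833665519952774, 0.04032129794359207), 74.61237335205078) 0.13365581834133666
top 341 px 125.91495601173021 163.78885630498533 circ 125.7272720336914 164.0 11.448871612548828 pts mean [0.58759859 0.22865069 0.18118361] min [0.56219985 0.20190907 0.16547173] max [0.61473885 0.25612396 0.18717299]
 onplane .18 [0.58727326 0.22953802 0.18      ]
 beam 765 ((0.5881487727165222, 0.23034906387329102), (0.18490125238895416, 0.03947677090764046), 69.81867218017578) 0.13363516141941234
[[ 0.401 -0.001  0.916]
 [-0.916  0.002  0.401]
 [-0.002 -1.     0.   ]]
```

View pics/crop1.png

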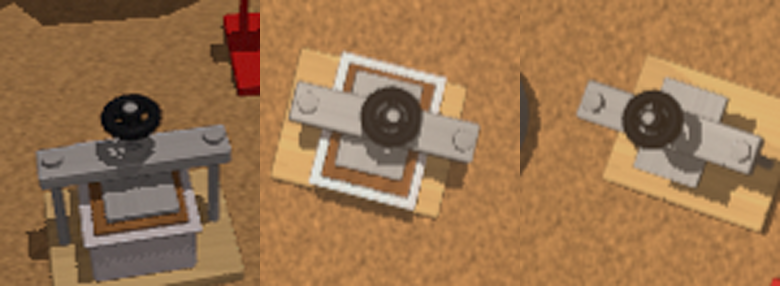

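The crops show the tin (white rim, brown board) under the plate of the press at scene (215,194) / top (310,184), and nothing under the plate at top (125,163). The target wheel's axis is at (0.526, -0.220). The beam centre agrees with this, and the beam top reads 0.134 as it should. I'll move above the wheel.

>>> step_arm(
  grip=[85,85,85,85,85,85,85,85,85,85],
  delta_pos=[
    [0,-20,0],
    [-20,0,36],
    [-20,0,36],
    [-20,0,36],
    [-20,0,36],
    [-20,0,36],
    [-20,0,36],
    [-20,0,36],
    [-20,0,36],
    [-20,0,36],
  ],
  spin=[0,0,0,0,0,0,0,0,0,0],
)

```text
clock: 0.93
tcp_pos: [0.4727, -0.2766, 0.2598]
eef_rot: [-1.368, 0.919, -0.904]
wrist_force: [1.9, 0.3, -0.0]
grip_width: 0.993
```

```bash
cat >> h.py <<'E'
def rel(x=.526,y=-.220,z=.172):
    from scipy.spatial.transform import Rotation as R
    o=env.get_obs();M=R.from_rotvec(o['eef_rot']).as_matrix()
    print("t",o['clock'],"tcp",o['tcp_pos'].round(4),"delta tool mm",(M.T@(np.array([x,y,z])-o['tcp_pos'])*1e3).round(1),"yawx",np.degrees(np.arctan2(M[1,0],M[0,0])).round(1),"ydir",M[:,1].round(3),"q",o['joints'].round(2),"F",o['wrist_force'].round(1),"T",o['torque'].round(2),"g",round(o['grip_width'],3))
E
python3 -c "from h import *;rel()"
```

```text
t 0.9333 tcp [ 0.4727 -0.2766  0.2598] delta tool mm [-30.8  87.9  71.3] yawx -67.2 ydir [-0.006  0.007 -1.   ] q [-0.67  0.03  1.7   0.    1.41  0.5 ] F [ 1.9  0.3 -0. ] T [-0.05 -0.07  0.03] g 0.993
```

>>> step_arm(
  grip=[85,85,85,85,85],
  delta_pos=[
    [-15,0,35],
    [-14,0,33],
    [0,0,0],
    [0,0,0],
    [0,0,0],
  ],
  spin=[0,0,0,0,0],
)

```text
clock: 1.35
tcp_pos: [0.5292, -0.2115, 0.2579]
eef_rot: [-1.37, 0.913, -0.892]
wrist_force: [-0.4, -0.1, -0.2]
grip_width: 0.996
```

```bash
python3 -c "from h import *;rel()"
```

```text
t 1.35 tcp [ 0.5292 -0.2115  0.2579] delta tool mm [ 7.7 85.8 -6.1] yawx -66.6 ydir [-0.008  0.011 -1.   ] q [-0.52  0.09  1.65  0.01  1.41  0.64] F [-0.4 -0.1 -0.2] T [ 0.03 -0.    0.05] g 0.996
```

>>> step_arm(
  grip=[85,85,85,85,85],
  delta_pos=[
    [7.5,20,-6],
    [0,20,0],
    [0,0,0],
    [0,0,0],
    [0,0,0],
  ],
  spin=[0,0,0,0,0],
)

```text
clock: 1.77
tcp_pos: [0.5233, -0.2252, 0.2174]
eef_rot: [-1.369, 0.917, -0.897]
wrist_force: [0.2, -0.2, -0.4]
grip_width: 0.996
```

Run:
```python
from h import *
rel()
p,d=optics.camera("scene");q,_=optics.camera("top")
a=cv2.resize(p[110:270,140:300],(480,480));b=cv2.resize(q[110:270,230:390],(480,480))[:,:310]
cv2.imwrite("pics/above.png",np.hstack([a,b]))
```

```text
t 1.7667 tcp [ 0.5233 -0.2252  0.2174] delta tool mm [-3.2 45.5  4.7] yawx -66.9 ydir [-0.008  0.01  -1.   ] q [-0.55  0.12  1.69  0.    1.34  0.62] F [ 0.2 -0.2 -0.4] T [ 0.    0.06 -0.01] g 0.996
```

View pics/above.png

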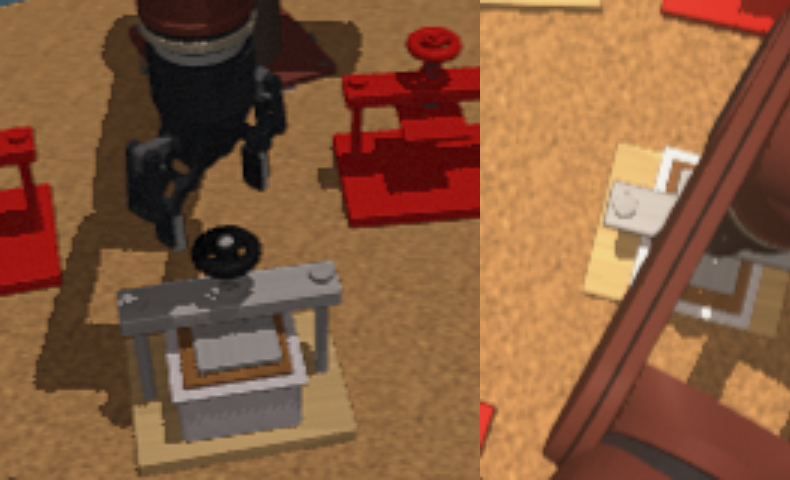

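Run:
```python
from h import *
c=optics.camera_params("scene")
from scipy.spatial.transform import Rotation as R
o=env.get_obs();M=R.from_rotvec(o['eef_rot']).as_matrix()
for s in(-.043,.043):
  X=o['tcp_pos']+M@np.array([s,.004,0]);Y=c['pose'][:3,:3].T@(X-c['pose'][:3,3]);u=c['fx']*Y[0]/Y[2]+c['cx'];v=c['fy']*Y[1]/Y[2]+c['cy'];print((u-140)*3,(v-110)*3)
```

```text
252.05614919053127 190.04321459846057
175.77428324431284 245.9116230541418
```

>>> step_arm(
  grip=[85,85,85,85],
  delta_pos=[
    [-1.6,0,2.5],
    [0,0,0],
    [0,0,0],
    [0,0,0],
  ],
  spin=[0,0,0,0],
)

```text
clock: 2.2
tcp_pos: [0.5272, -0.2237, 0.2219]
eef_rot: [-1.368, 0.911, -0.903]
wrist_force: [-0.9, -0.3, 0.3]
grip_width: 0.996
```

```bash
python3 -c "from h import *;rel()"
```

```text
t 2.2 tcp [ 0.5272 -0.2237  0.2219] delta tool mm [-3.5 49.9  0.3] yawx -66.9 ydir [-0.002  0.007 -1.   ] q [-0.54  0.12  1.69  0.    1.34  0.63] F [-0.9 -0.3  0.3] T [-0.05 -0.02 -0.01] g 0.996
```

Projected fingertips match the picture. I'll descend now.

>>> step_arm(
  grip=[85,85,85,85,85,85],
  delta_pos=[
    [-2,16,0],
    [0,16,0],
    [0,12,0],
    [0,0,0],
    [0,0,0],
    [0,0,0],
  ],
  spin=[0,0,0,0,0,0],
)

```text
clock: 2.7
tcp_pos: [0.5281, -0.2217, 0.1792]
eef_rot: [-1.369, 0.906, -0.905]
wrist_force: [-0.4, 0.3, 0.0]
grip_width: 1.0
```

```bash
python3 -c "from h import *;rel()"
```

```text
t 2.7 tcp [ 0.5281 -0.2217  0.1792] delta tool mm [-2.4  7.2 -1.3] yawx -66.8 ydir [ 0.002  0.004 -1.   ] q [-0.54  0.15  1.73  0.01  1.26  0.63] F [-0.4  0.3  0. ] T [-0.02  0.01  0.06] g 1.0
```

>>> step_arm(
  grip=[85,85,58,50,50,50,50,50,50],
  delta_pos=[
    [-1.5,8,-1],
    [0,0,0],
    [0,0,0],
    [0,0,0],
    [0,0,0],
    [0,0,0],
    [0,0,0],
    [0,0,0],
    [0,0,0],
  ],
  spin=[0,0,0,0,0,0,0,0,0],
)

```text
clock: 3.45
tcp_pos: [0.527, -0.2193, 0.1738]
eef_rot: [-1.365, 0.907, -0.905]
wrist_force: [-0.2, -0.6, -0.2]
grip_width: 0.645
```

Run:
```python
from h import *
rel()
p,d=optics.camera("scene");np.savez("grip.npz",p=p)
cv2.imwrite("pics/grip.png",cv2.resize(p[140:270,150:280],(520,520)))
```

```text
t 3.45 tcp [ 0.527  -0.2193  0.1738] delta tool mm [ 0.2  1.8 -1.2] yawx -66.9 ydir [ 0.003  0.007 -1.   ] q [-0.54  0.15  1.74  0.01  1.25  0.63] F [-0.2 -0.6 -0.2] T [ 0.31  0.1  -0.01] g 0.645
```

View pics/grip.png

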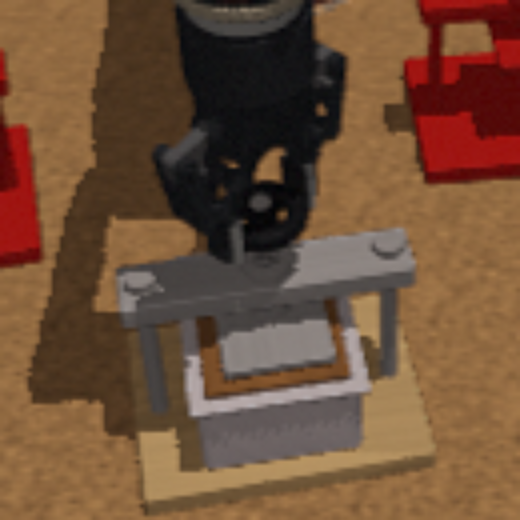

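The grip is on the rim: the fingers stopped at about 55 mm. I'll begin turning gently anticlockwise (negative spin, since tool y points down), rising as I go.

>>> step_arm(
  grip=[50,50,50,50,50,50],
  delta_pos=[
    [0,-0.7,0],
    [0,-0.9,0],
    [0,-0.9,0],
    [0,-0.9,0],
    [0,-0.9,0],
    [0,0,0],
  ],
  spin=[-4,-5,-5,-5,-5,0],
)

```text
clock: 4.0
tcp_pos: [0.5266, -0.2187, 0.1781]
eef_rot: [-1.484, 0.572, -0.569]
wrist_force: [0.3, 0.6, -1.6]
grip_width: 0.647
```

Run:
```python
from h import *
rel()
p,d=optics.camera("scene")
cv2.imwrite("pics/turn1.png",cv2.resize(p[140:270,150:280],(520,520)))
```

```text
t 4.0 tcp [ 0.5266 -0.2187  0.1781] delta tool mm [ 0.5  6.1 -1.4] yawx -41.9 ydir [ 0.002  0.01  -1.   ] q [-0.54  0.15  1.74  0.01  1.26  0.19] F [ 0.3  0.6 -1.6] T [0.2  0.19 0.12] g 0.647
```

View pics/turn1.png

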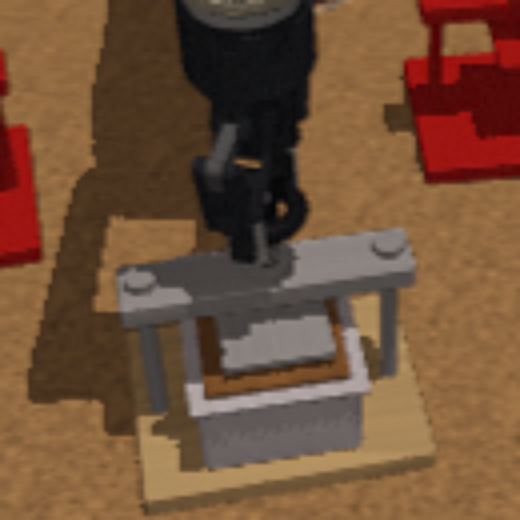

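The vertical-axis torque is 0.12 N m, matching the thread friction, so the wheel is turning with the grip. I'll continue.

>>> step_arm(
  grip=[50,50,50,50,50,50,50],
  delta_pos=[
    [0,-0.9,0],
    [0,-0.9,0],
    [0,-0.9,0],
    [0,-0.9,0],
    [0,-0.9,0],
    [0,-0.9,0],
    [0,0,0],
  ],
  spin=[-5,-5,-5,-5,-5,-5,0],
)

```text
clock: 4.63
tcp_pos: [0.5258, -0.2184, 0.1834]
eef_rot: [-1.554, 0.166, -0.164]
wrist_force: [0.7, 0.7, -0.9]
grip_width: 0.645
```

```bash
python3 -c "from h import *;rel()"
```

```text
t 4.6333 tcp [ 0.5258 -0.2184  0.1834] delta tool mm [ 0.6 11.3 -1.7] yawx -12.1 ydir [-0.001  0.011 -1.   ] q [-0.54  0.14  1.73  0.01  1.27 -0.33] F [ 0.7  0.7 -0.9] T [0.1  0.29 0.09] g 0.645
```

>>> step_arm(
  grip=[50,50,50,50],
  delta_pos=[
    [0,-0.5,0],
    [0,-0.5,0],
    [0,-0.5,0],
    [0,0,0],
  ],
  spin=[-3,-3,-3,0],
)

```text
clock: 4.97
tcp_pos: [0.5255, -0.2184, 0.1848]
eef_rot: [-1.56, 0.054, -0.051]
wrist_force: [1.5, 0.8, -0.5]
grip_width: 0.645
```

```bash
python3 -c "from h import *;rel()"
```

```text
t 4.9667 tcp [ 0.5255 -0.2184  0.1848] delta tool mm [ 0.6 12.8 -1.7] yawx -3.8 ydir [-0.002  0.011 -1.   ] q [-0.54  0.14  1.73  0.01  1.27 -0.47] F [ 1.5  0.8 -0.5] T [-0.    0.39  0.06] g 0.645
```

>>> step_arm(
  grip=[50,50,50],
  delta_pos=[
    [0,-0.5,0],
    [0,-0.5,0],
    [0,0,0],
  ],
  spin=[-3,-3,0],
)

```text
clock: 5.22
tcp_pos: [0.5254, -0.2184, 0.1857]
eef_rot: [-1.56, -0.019, 0.022]
wrist_force: [1.1, 0.6, -0.4]
grip_width: 0.646
```

```bash
python3 -c "from h import *;rel()"
```

```text
t 5.2167 tcp [ 0.5254 -0.2184  0.1857] delta tool mm [ 0.6 13.7 -1.8] yawx 1.5 ydir [-0.002  0.01  -1.   ] q [-0.54  0.14  1.73  0.01  1.28 -0.57] F [ 1.1  0.6 -0.4] T [-0.02  0.42  0.12] g 0.646
```

>>> step_arm(
  grip=[50,50,50],
  delta_pos=[
    [0,-0.5,0],
    [0,-0.5,0],
    [0,0,0],
  ],
  spin=[-3,-3,0],
)

```text
clock: 5.47
tcp_pos: [0.5252, -0.2163, 0.1864]
eef_rot: [-1.553, -0.087, 0.09]
wrist_force: [-3.2, -1.5, 2.4]
grip_width: 0.646
```

```bash
python3 -c "from h import *;rel()"
```

```text
t 5.4667 tcp [ 0.5252 -0.2163  0.1864] delta tool mm [ 0.3 14.3 -4. ] yawx 6.5 ydir [-0.003  0.016 -1.   ] q [-0.54  0.14  1.73  0.01  1.28 -0.65] F [-3.2 -1.5  2.4] T [-0.39  0.05 -0.45] g 0.646
```

The torque and forces jumped at 73° of turn, which looks like the stop. I'll make one small nudge to confirm.

>>> step_arm(
  grip=[50,50,50],
  delta_pos=[
    [0,0,0],
    [0,0,0],
    [0,0,0],
  ],
  spin=[-2,0,0],
)

```text
clock: 5.72
tcp_pos: [0.5249, -0.2151, 0.1862]
eef_rot: [-1.55, -0.103, 0.106]
wrist_force: [-0.9, 0.8, 0.1]
grip_width: 0.646
```

```bash
python3 -c "from h import *;rel()"
```

```text
t 5.7167 tcp [ 0.5249 -0.2151  0.1862] delta tool mm [ 0.4 14.1 -5.2] yawx 7.6 ydir [-0.003  0.018 -1.   ] q [-0.54  0.14  1.73  0.01  1.28 -0.67] F [-0.9  0.8  0.1] T [ 0.13 -0.01  0.06] g 0.646
```

The TCP is now drifting while the wheel barely follows (74.5° turned in all), so it's at the stop. I'll release and rise.

>>> step_arm(
  grip=[65,75,85,85,85,85,85,85,85,85],
  delta_pos=[
    [0,0,0],
    [0,0,0],
    [0,0,0],
    [0,0,0],
    [0,0,0],
    [0,-8,0],
    [0,-12,0],
    [0,-20,0],
    [0,-20,0],
    [0,-20,0],
  ],
  spin=[0,0,0,0,0,0,0,0,0,0],
)

```text
clock: 6.55
tcp_pos: [0.5236, -0.2168, 0.2676]
eef_rot: [-1.549, -0.092, 0.102]
wrist_force: [0.6, -0.2, 0.0]
grip_width: 0.992
```

>>> step_arm(
  grip=[85,85,85,85,85,85,85],
  delta_pos=[
    [0,-20,-20],
    [0,-10,-35],
    [0,0,-35],
    [0,0,-35],
    [0,0,-25],
    [0,0,0],
    [0,0,0],
  ],
  spin=[0,0,0,0,0,0,0],
)

```text
clock: 7.13
tcp_pos: [0.5467, -0.3738, 0.3167]
eef_rot: [-1.564, -0.108, 0.091]
wrist_force: [0.6, -0.6, 0.9]
grip_width: 0.994
```

Run:
```python
from h import *
rel()
S=[]
for n,(u0,v0) in (("scene",(215,192)),("top",(310,184))):
    p,d=optics.camera(n);cv2.imwrite(f"pics/{n}_end.png",p);np.savez(n+"1.npz",p=p,d=d)
    for t,(P,D) in (("before",(lambda z:(z['p'],z['d']))(np.load(n+"0.npz"))),("after",(p,d))):
        X=pts(n,D);m=(P.max(2)<75)&(X[...,2]>.155)&(X[...,2]<.22)&(D>0)
        w=np.zeros_like(m);w[v0-18:v0+18,u0-18:u0+18]=1;m&=w
        print(n,t,m.sum(),X[m].mean(0),"median z",np.median(X[m][:,2]))
        S.append(cv2.resize(P[v0-40:v0+60,u0-50:u0+50],(300,300),interpolation=cv2.INTER_CUBIC))
cv2.imwrite("pics/cmp.png",np.vstack([np.hstack(S[:2]),np.hstack(S[2:])]))
```

```text
t 7.1333 tcp [ 0.5467 -0.3738  0.3167] delta tool mm [ -2.8 145.2 154.7] yawx 7.3 ydir [ 0.011  0.005 -1.   ] q [-0.72  0.27  1.33  0.01  1.53 -0.85] F [ 0.6 -0.6  0.9] T [-0.02 -0.02  0.  ] g 0.994
scene before 305 [ 0.53186828 -0.22209542  0.18256771] median z 0.18328911929703318
scene after 324 [ 0.53209495 -0.22216543  0.19211543] median z 0.19471095511013076
top before 348 [ 0.52475823 -0.2187817   0.1825159 ] median z 0.18278624088454548
top after 290 [ 0.52451227 -0.21859783  0.19441526] median z 0.19464879778466188
```

View pics/cmp.png

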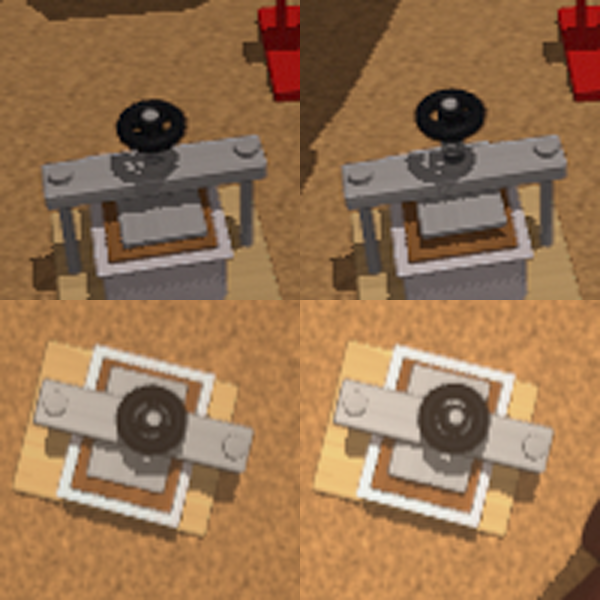

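Both wheel comparisons show the rim up about 12 mm (median z 0.183 to 0.195). Against the untouched spare wheel it now stands about 13 mm higher, which is the full travel. The tin's rim is unchanged in both crops, and nothing touches the robot.

```bash
python3 -c "
from h import *
env.finish_job();print('done')"
```

```text
the job is handed in; nothing more can be done
done
```

I opened the press that holds the tin. I gripped its black handwheel from above and turned it anticlockwise until the stop torque showed, after about 74° of gripper turn. Then I let go, backed away and handed the job in at about 7.2 s of the 40 s allowed.

**Last checks:**
- **Wheel height:** it rose 11.9 mm by the top camera's median, about 1.19 rad on top of its unknown starting turn. It now stands about 13 mm above the spare wheel's height in the first picture, which is the full travel to the stop.
- **Tin:** it looks unmoved in the before and after crops from both cameras. I judged this by eye and did not measure the shift.
- **Spare press:** the arm never went near it. I did not measure its wheel again at the end.
- **Robot:** the gripper was open and clear of everything, with wrist force about zero.

**Disagreements:**
- The fingers stopped at about 55 mm on the 58 mm rim, so the grip may have been slightly off-centre.
- The last few degrees of gripper turn were partly slip at the stop, with the TCP drifting about 3 mm.
- The scene camera's mean height gives a smaller rise of 9.5 mm, though its median gives about 11.4 mm.

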